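# Lock the sample chest with its hasp and pin

## Task

Lock the sample chest: swing the hasp down over the staple until it lies flat against the front of the chest, then take the locking pin from the wooden block and push it down through the staple's loop until its collar rests on the loop. Let go of the pin and leave the jar and the dish of beads where they are.

Things in the scene. Friction and masses are not known exactly. Their poses are not given: they have to be found in the camera images.
- case: the wooden sample chest, 115 mm deep, 200 wide, 95 high, fixed on an angled stand, leaning 28 degrees towards the robot. Origin: middle of its top front edge. x runs into the chest along the lid, y along the front edge, z out of the lid (28 degrees from vertical); so the front face is the plane x = 0 and the lid z = 0. Above the lid and before the face there is only the hasp
- staple: steel U staple, bar 5 mm thick, on the chest's front face; origin at the centre of its loop, 21 mm before the face and 40 mm below the lid; axes as the chest's, z along the hole. Opening: 21 mm along x (shut hasp to outer bar, -10.5 to +11), 17 mm along y. Outside of the outer bar at x = -15.5, of the legs at y = -13.5 and 13.5
- hasp (a joint): hasp angle, rad: 0 shut, hanging flat along the chest's front with its slot over the staple; 1.57 straight out from the front; 2.5 fully open, leaning up. Stays where left (friction 0.04 N m). Hinge axis parallel to the chest's y at x = -5, z = -2 mm in the chest's frame
- hasp_plate (a point): middle of the hasp's plain part, 20 mm along the strap from the hinge axis; z points along the strap to the hinge. The strap is a dark steel plate 50 mm wide, 3 thick, reaching 73 mm from the axis, slot 34 x 20 mm from 35 to 55 mm; between 6 and 35 mm plain plate, good for pushing
- pin_grip (a point): centre of the pin's flat dark wooden grip: 26 mm along x, 12 thick along y, 32 high along z (up the pin's axis). The pin is 137 mm long, 70 g: below the grip an 8 mm stem, then a collar 21 mm wide, 4 thick, its underside 64 mm below this point, then a 10 mm shank with tapered tip 121 mm below this point. It stands upright in the block, collar on the block
- pin_collar (a point): centre of the underside of the pin's collar, on the pin's axis, axes as the grip
- pin_tip (a point): tip of the pin, on its axis, 57 mm below the collar's underside
- pin_block: fixed light wooden block, 75 x 110 mm, 65 high, with a 14 mm hole, 61 deep, in the middle of its top in which the pin stands loosely, and four small empty holes; origin at the centre of its underside
- white_jar: bystander: empty cream jar, 67 mm wide, 85 high; origin at the centre of its underside; leave it where it stands
- bead_dish: bystander: low clear dish of beads, 64 mm wide, 12 high, in front of the chest; origin at the centre of its underside; leave it where it stands
There are look-alikes about, which are no part of the job. Leave any turquoise look-alike of the part that bears pin_grip alone.

How it is judged:
By the outcome, as a careful person would: the job done as asked, in the order asked, and still so for the second after the job is handed in, with the robot touching nothing.
It also fails if it takes over 54 s, if anything falls off the work surface, if the arm or the gripper's body presses on something with over 40 N, if the wrist force passes 120 N, or if a joint passes its speed limit or range.

## Robot

A 7-joint arm with a two-finger parallel gripper is mounted at the origin on a cart in front of the work surface, level with it; the furniture and walls round the work are solid. World frame = base frame: x ahead of the robot, y to its left, z up, the work surface at z = 0. Lengths are in m, angles in rad, forces in N, time in s.
With the tool pointing down it reaches from about 0.35 to 0.9 m from the base axis. Payload 7.2 kg.
Tool frame: the origin (TCP) lies midway between the tips of the shut fingers; the grasp point (between the pads) lies 19 mm behind it (bot.tcp_to_grasp is the distance from the TCP to the grasp point, in m); z points along the fingers, y is the direction in which the jaws open and shut (so a half turn about z gives the same grasp; the last joint's range is limited). The gripper opens to 85 mm and grips with 20 to 120 N. Pads are 22 mm wide; open, the fingers measure 114 mm over their backs; the gripper's body (76 mm by 85 mm) begins 54 mm behind the grasp point. The pads swing forward as they close: fully open they stand 13 mm farther back than shut.
Start: joints at [1.25, 0.411, -0.013, 1.596, 0.006, 1.134, -0.082], TCP at [0.156, -0.605, 0.231] pointing down, gripper open.
Joint ranges: [-2.95, 2.95], [-0.29, 1.99], [-1.47, 1.44], [0.14, 2.54], [-1.03, 4.17], [0.13, 1.85], [-2.86, 2.86]. Speed limits (rad/s): [2.39, 2.39, 3.01, 3.01, 3.14, 3.14, 3.14].

## Interface

Orientations are given as a unit quaternion [w, x, y, z].
In Python, from plant import monitor, imaging, order, bot gives the robot as it stands.
- The arm moves only by the tool drive_tool, never from a script. Its argument "series" is a list of rows, each an object of numbers: "x", "y", "z": the shift along the tool's x, y, z in units of 0.3 m (1.0 is 0.3 m); "rx", "ry", "rz": the turn, a rotation vector about the tool's x, y, z in units of pi/2 rad (1.0 is pi/2 rad); "gripper": the closure, from -1 (fully open) to 1 (shut), so that 0 is half open. A call has 1 to 12 rows; each row is the pose to reach, as a shift and turn from the pose commanded when the call began, along the tool's axes at that moment; what a row does not reach only later rows make up. A row lasts 1/8 s, in which the tool goes at most 62.5 mm and 10.7 degrees, less where a joint would pass 70% of its speed; a pose out of reach is approached as far as the arm can. A call with a number of a shift or a turn outside -1 to 1 is refused whole. A call with a gripper value outside its range is refused whole. The fingers move at their own pace and stop on an object; the grip force is fixed at half the most. Time passes only in rows, so rows that repeat a pose let the fingers close. It gives the time, the measured TCP pose, the force and the opening at its end, in the units of the state.
- monitor.read_state(): the state, without advancing time (a new reading comes with each control period).
- imaging.capture(name): name is "side" or "top" or "wrist"; returns a dict with "img" (420x560x3 uint8, red, green, blue), "z_map" (420x560 float32, m along the optical axis (not along the pixel's ray), 0 where there is no reading), "mtx" (3x3 intrinsics, pixels), "pose" (4x4, takes a point from camera to world coordinates); the wrist camera has in their place "hand_eye" (4x4, takes a point from camera to tool coordinates, whose origin is the TCP and whose axes are the flange's). Camera axes: x right, y down, z forward; pixel columns grow to the right and rows downward; lengths in m; the calibration is good to about 2 mm. A picture is of the moment at which its call begins: read the wrist's pose just before it.
- order.job_done(): hands the job in, once; it reports no verdict.
The state is a dict: "t": time; "joint_pos": joint angles; "qvel": joint speeds; "tau": joint torques, N m; "tool_pos": TCP position; "eef_rot": TCP orientation; "wrist_force": force on the tool from outside, world axes, zero at the start; "torque": the same for the moment, N m; "opening": opening from 0.0 (shut) to 1.0 (fully open).
Only numpy, scipy, OpenCV 4.12 (cv2) and the standard library are available. Lean on these libraries where they do the work, as an engineer would, in place of code of your own. Each camera call takes 0.05 s, during which the arm holds its last target.

## Working session

There is one attempt and no reset: what is moved stays moved. The work goes in short steps, Python scripts to look and compute and a tool call to move; the robot and the scene stay as the last step left them, time stands still between calls to the robot, and variables do not carry over. Pictures are saved under pics/ and viewed, and the job is handed in when it is done.

Besides the shell and the picture viewer there is one more tool, called after "Emit:" as a command line: name --argument value ..., lists and objects as JSON in quotes. drive_tool: Moves the arm, as the interface text tells. Its arguments: {"type":"object","properties":{"series":{"type":"array"}},"required":["series"]}

```bash
ls; mkdir -p pics; python3 - <<'E'
from plant import monitor, imaging, order, bot
import cv2,numpy as np
s=monitor.read_state();print(s)
print([a for a in dir(bot) if a[0]!='_'])
for n in ['side','top','wrist']:
    c=imaging.capture(n)
    cv2.imwrite(f'pics/{n}0.png',c['img'][:,:,::-1]); np.savez(f'{n}0.npz',**c)
    print(n,c['mtx'].tolist(),np.round(c.get('pose',c.get('hand_eye')),4).tolist())
E
```

```text
pics
{'t': 0.0, 'joint_pos': array([ 1.24982718,  0.41190824, -0.0127115 ,  1.59707663,  0.00557123,
        1.13430733, -0.08219433]), 'qvel': array([ 1.73424725e-05,  1.55518069e-03, -9.07160240e-05,  5.24961982e-04,
       -3.47270680e-04, -4.28236187e-05, -3.42655036e-04]), 'tau': array([ 7.11377470e-05, -6.00619769e+01,  6.81921747e-01, -2.99403352e+01,
        1.37902913e-02,  1.08034542e-02, -1.55196568e-05]), 'tool_pos': array([ 0.15614099, -0.60464743,  0.23043454]), 'eef_rot': array([-8.18450133e-04,  9.92022629e-01,  1.26057177e-01, -1.50701228e-04]), 'wrist_force': array([ 0.40052798, -0.20284667, -0.44944864]), 'torque': array([-0.01982252,  0.02200591,  0.02622988]), 'opening': 1.0026477917443897}
['PlanningError', 'tcp_to_grasp']
side [[422.6030851498698, 0.0, 275.5873903946997], [0.0, 422.6030851498698, 208.8354976246826], [0.0, 0.0, 1.0]] [[-0.9405, -0.156, 0.3019, 0.1751], [-0.3397, 0.4012, -0.8507, 0.3305], [0.0116, -0.9026, -0.4303, 0.4724], [0.0, 0.0, 0.0, 1.0]]
top [[502.43057162544784, 0.0, 286.60404991975724], [0.0, 502.43057162544784, 212.88531494736196], [0.0, 0.0, 1.0]] [[-0.0071, -0.9837, 0.1795, 0.2319], [-1.0, 0.0082, 0.0057, -0.379], [-0.007, -0.1795, -0.9837, 1.3846], [0.0, 0.0, 0.0, 1.0]]
wrist [[352.13707488374655, 0.0, 278.94676819556986], [0.0, 352.13707488374655, 205.12823958959618], [0.0, 0.0, 1.0]] [[0.0008, -0.9655, -0.2605, 0.0657], [1.0, 0.0006, 0.0007, -0.0005], [-0.0005, -0.2605, 0.9655, -0.1424], [0.0, 0.0, 0.0, 1.0]]
```

View pics/side0.png

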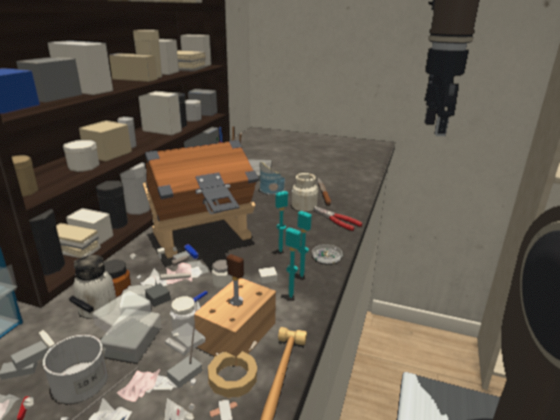

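View pics/top0.png

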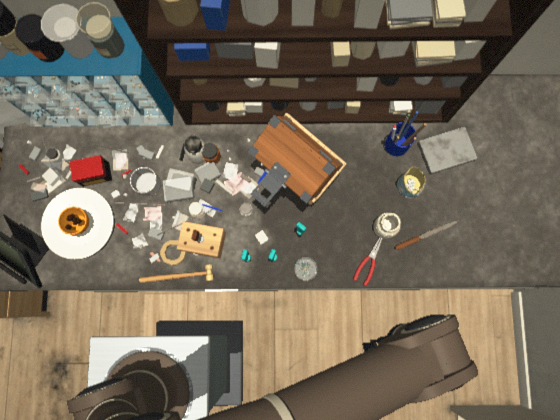

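View pics/wrist0.png

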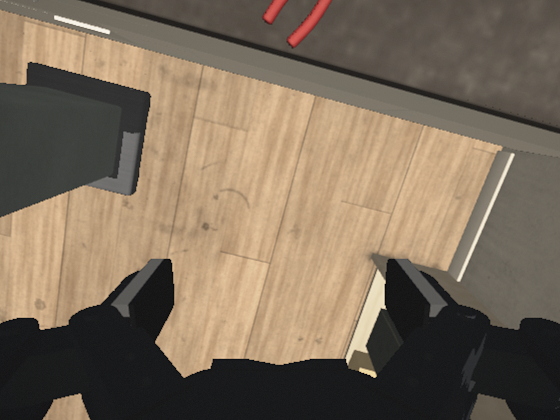

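```bash
cat > h.py <<'E'
import numpy as np,cv2
def cloud(f):
    c=np.load(f); z=c['z_map']; K=c['mtx']
    v,u=np.mgrid[:z.shape[0],:z.shape[1]]
    P=np.stack([(u-K[0,2])/K[0,0]*z,(v-K[1,2])/K[1,1]*z,z],-1)
    T=c['pose'] if 'pose' in c.files else c['T']
    W=P@T[:3,:3].T+T[:3,3]; W[z==0]=np.nan
    return c['img'],W
E
python3 - <<'E'
from h import *
i,W=cloud('side0.npz')
cv2.imwrite('pics/s1.png',cv2.resize(i[120:380,130:400,::-1],None,fx=2.2,fy=2.2,interpolation=2)[:600])
i2,W2=cloud('top0.npz')
cv2.imwrite('pics/t1.png',cv2.resize(i2[100:290,150:350,::-1],None,fx=3.1,fy=3.1,interpolation=2))
for n,(u,v) in dict(grip=(235,265),blk=(215,313),tq1=(282,199),tq2=(305,220),tq3=(293,238),jar=(305,180),dish=(327,253),hasp=(212,185),tip=(222,203)).items(): print(n,W[v,u].round(3))
for n,(u,v) in dict(grip=(199,236),blk=(215,233),tq1=(300,229),tq2=(272,255),tq3=(246,254),jar=(387,224),dish=(306,268),hasp=(272,183)).items(): print(n,W2[v,u].round(3))
E
```

```text
grip [ 0.401 -0.135  0.137]
blk [ 0.423 -0.107  0.065]
tq1 [ 0.423 -0.404  0.125]
tq2 [ 0.352 -0.327  0.127]
tq3 [ 0.352 -0.257  0.127]
jar [ 0.436 -0.622  0.084]
dish [ 0.327 -0.422  0.009]
hasp [ 0.55  -0.35   0.157]
tip [ 0.551 -0.391  0.1  ]
grip [ 0.408 -0.144  0.093]
blk [ 0.421 -0.18   0.055]
tq1 [ 0.421 -0.406  0.118]
tq2 [ 0.353 -0.335  0.14 ]
tq3 [ 0.357 -0.269  0.128]
jar [ 0.451 -0.65   0.001]
dish [ 0.33  -0.423  0.002]
hasp [ 0.535 -0.336  0.148]
```

View pics/s1.png

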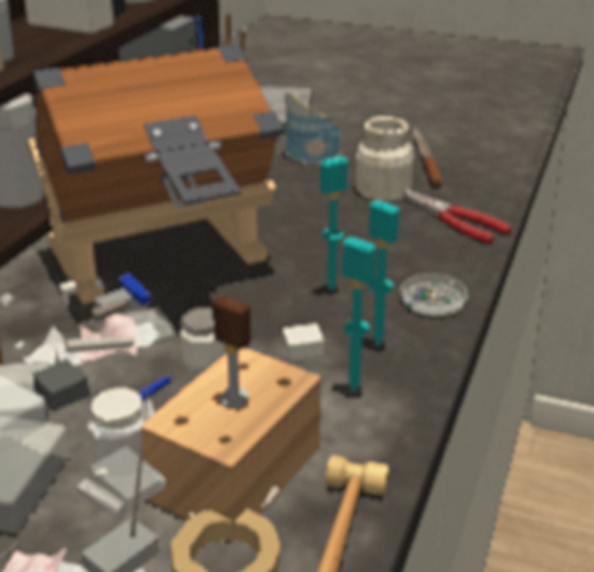

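View pics/t1.png

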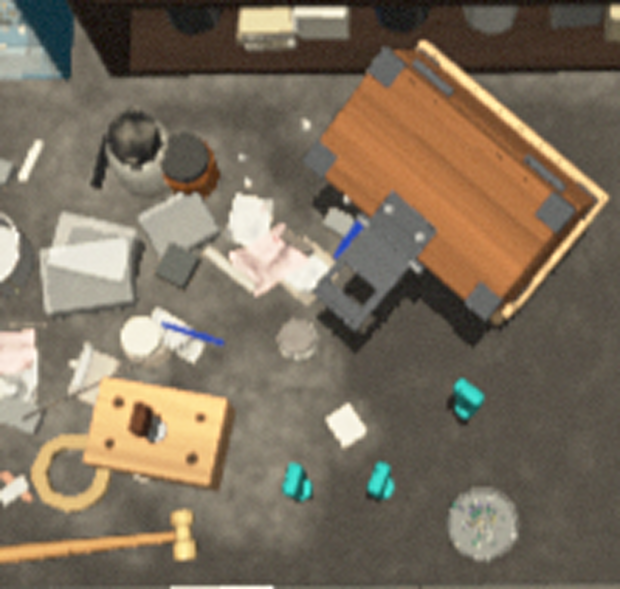

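```bash
cat >> h.py <<'E'
def fitplane(P):
    c=P.mean(0)
    for _ in range(15):
        u,s,vt=np.linalg.svd(P-c,full_matrices=False); n=vt[2]
        d=(P-c)@n; k=abs(d)<max(2*np.median(abs(d)),.001); P=P[k]; c=P.mean(0)
    if n[2]<0:n=-n
    return c,n,len(P)
E
python3 - <<'E'
from h import *
for f,poly in (('side0.npz',[(165,165),(235,150),(243,170),(225,172),(200,170),(170,180)]),('top0.npz',[(283,128),(330,165),(305,192),(290,178),(275,160),(258,150)])):
    i,W=cloud(f)
    m=np.zeros(i.shape[:2],np.uint8); cv2.fillPoly(m,[np.array(poly)],1)
    P=W[m>0]; P=P[~np.isnan(P).any(1)]
    c,n,k=fitplane(P); print(f,len(P),k,c.round(4),n.round(4),np.degrees(np.arccos(n[2])),np.degrees(np.arctan2(n[1],n[0])))
    # outline: all points within 3mm of plane near
    h=np.array([n[0],n[1],0]);h/=np.linalg.norm(h)
    y=np.cross(n,-h); y/=np.linalg.norm(y); x=np.cross(y,n)
    if x[2]<0: x=-x;
    y=np.cross(n,x)
    Q=W-c; d=Q@n; a=Q@x; b=Q@y
    mm=(abs(d)<.004)&(abs(a)<.13)&(abs(b)<.2)
    m2=cv2.morphologyEx(mm.astype(np.uint8),cv2.MORPH_OPEN,np.ones((3,3)))
    A=np.stack([a[m2>0],b[m2>0]],1)
    print('x',x.round(3),'y',y.round(3),np.percentile(A,[0.5,2,98,99.5],axis=0).round(4).tolist(), cv2.minAreaRect(A.astype(np.float32)))
    v=i.copy(); v[m2>0]=[0,255,0]
    cv2.imwrite('pics/lid_'+f[:3]+'.png',cv2.resize(v[100:290,130:350,::-1],None,fx=3,fy=3))
E
```

```text
side0.npz 1244 809 [ 0.5803 -0.3871  0.1827] [-0.3452  0.3145  0.8843] 27.839757288910867 137.65896381595707
x [ 0.654 -0.596  0.467] y [0.674 0.739 0.   ] [[-0.1182, -0.1161], [-0.0608, -0.0886], [0.0543, 0.105], [0.057, 0.1074]] ((-0.030730687081813812, -0.011209502816200256), (0.2398141622543335, 0.17970874905586243), 89.95081329345703)
top0.npz 2111 765 [ 0.5866 -0.3932  0.1852] [-0.3542  0.3187  0.8792] 28.45519323886764 138.021653132754
x [ 0.654 -0.588  0.476] y [0.669 0.743 0.   ] [[-0.066, -0.0892], [-0.0621, -0.0861], [0.046, 0.1028], [0.0484, 0.1071]] ((-0.011565305292606354, 0.009475767612457275), (0.12375069409608841, 0.2015973925590515), 0.10892375558614731)
```

View pics/lid_sid.png

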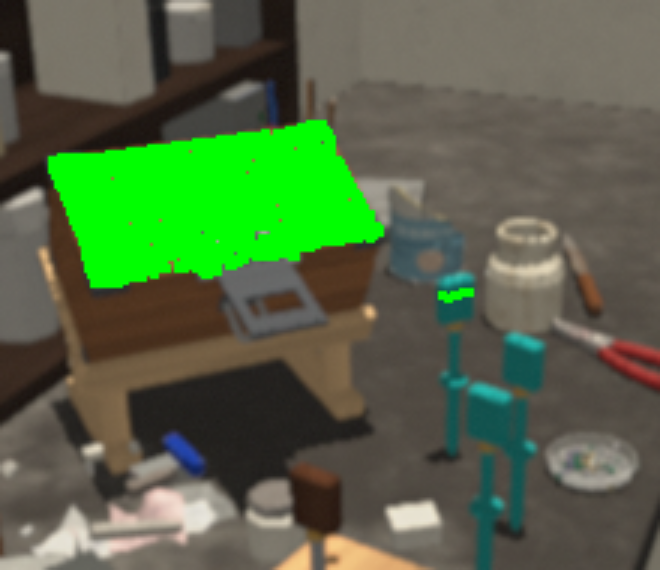

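View pics/lid_top.png

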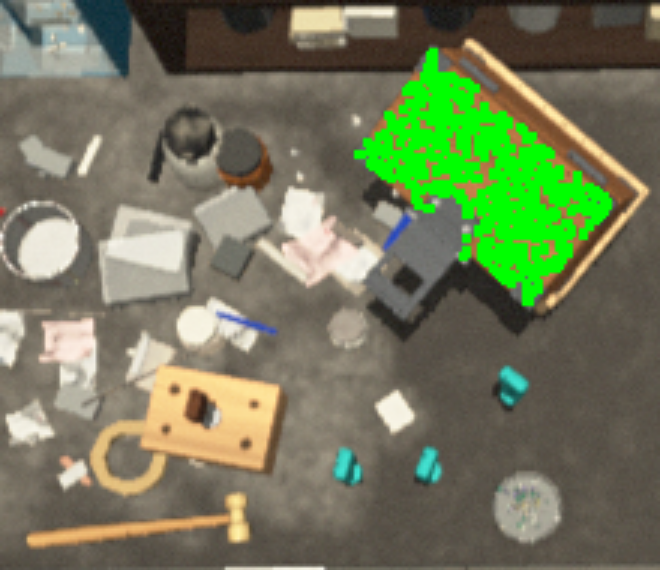

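```bash
cat > fr.py <<'E'
from h import *
i,W=cloud('side0.npz')
poly=[(165,165),(235,150),(243,170),(225,172),(200,170),(170,180)]
m=np.zeros(i.shape[:2],np.uint8); cv2.fillPoly(m,[np.array(poly)],1)
P=W[m>0]; P=P[~np.isnan(P).any(1)]
c,n,k=fitplane(P)
def comp(W,c,n):
    h=np.array([n[0],n[1],0]);h/=np.linalg.norm(h)
    y=np.cross(n,-h); y/=np.linalg.norm(y); x=np.cross(y,n); x=-x if x[2]<0 else x; y=np.cross(n,x)
    Q=W-c; d=Q@n; a=Q@x; b=Q@y
    mm=((abs(d)<.005)&(abs(a)<.13)&(abs(b)<.2)).astype(np.uint8)
    mm=cv2.morphologyEx(mm,cv2.MORPH_OPEN,np.ones((3,3)))
    q,l,st,_=cv2.connectedComponentsWithStats(mm); j=1+np.argmax(st[1:,4])
    return x,y,a,b,d,l==j
E
python3 - <<'E'
from fr import *
print(n)
x,y,a,b,d,mm=comp(W,c,n)
A=np.stack([a[mm],b[mm]],1).astype(np.float32); r=cv2.minAreaRect(A); print(r,cv2.boxPoints(r))
# edges per-row
for bb in np.arange(-.08,.1,.02):
    s=A[abs(A[:,1]-bb)<.006]; print(round(bb,2),s[:,0].min().round(4),s[:,0].max().round(4))
for aa in np.arange(-.05,.05,.02):
    s=A[abs(A[:,0]-aa)<.006]; print('a',round(aa,2),s[:,1].min().round(4),s[:,1].max().round(4))
E
```

```text
[-0.34518278  0.31454438  0.88425714]
((-0.005584113299846649, 0.007653288543224335), (0.20204545557498932, 0.12944801151752472), 89.95081329345703) [[-0.07039482 -0.09331384]
 [ 0.05905315 -0.09342497]
 [ 0.05922659  0.10862041]
 [-0.07022137  0.10873155]]
-0.08 -0.059 0.0576
-0.06 -0.0571 0.0575
-0.04 -0.0572 0.0581
-0.02 -0.065 0.0548
0.0 -0.0672 0.0565
0.02 -0.0703 0.0582
0.04 -0.0651 0.0566
0.06 -0.0571 0.0556
0.08 -0.0572 0.0578
a -0.05 -0.0931 0.1086
a -0.03 -0.0923 0.1083
a -0.01 -0.0914 0.1071
a 0.01 -0.0906 0.1073
a 0.03 -0.0898 0.1082
```

```bash
cat > fr2.py <<'E'
from fr import *
x,y,a,b,d,mm=comp(W,c,n)
O=c-.0575*x+.0078*y
R=np.stack([x,y,n],1)
E
python3 - <<'E'
from fr2 import *
print('O',O,'R',R.round(4).tolist())
for f in ('side0.npz','top0.npz'):
    i,W=cloud(f); Q=(W-O)@R
    g=(i.max(2).astype(int)-i.min(2)<25)&(Q[...,0]<-.004)&(Q[...,0]>-.09)&(abs(Q[...,1])<.05)&(Q[...,2]>-.075)&(Q[...,2]<.1)
    g=cv2.morphologyEx(g.astype(np.uint8),cv2.MORPH_OPEN,np.ones((2,2)))>0
    q=Q[g]; print(f,len(q), np.percentile(q,[1,50,99],axis=0).round(4).tolist())
    for xx in np.arange(-.08,0,.01):
        s=q[abs(q[:,0]-xx)<.003]
        if len(s)>3: print(xx.round(3),np.median(s[:,2]).round(4),s[:,1].min().round(4),s[:,1].max().round(4),len(s))
    p=W[(np.linalg.norm(W[...,:2]-[.408,-.142],axis=-1)<.05)&(W[...,2]>.1)]
    print('grip',len(p),np.percentile(p,[1,50,99],axis=0).round(4).tolist(), cv2.minAreaRect(p[:,:2].astype(np.float32)))
    col=i.reshape(-1,3)
    bl=(W[...,2]>.058)&(W[...,2]<.07)&(np.linalg.norm(W[...,:2]-[.408,-.142],axis=-1)<.1)
    p=W[bl]; print('block',len(p),np.median(p[:,2]),cv2.minAreaRect(p[:,:2].astype(np.float32)))
E
```

```text
O [ 0.54799049 -0.34710321  0.15580132] R [[0.6536, 0.6735, -0.3452], [-0.5956, 0.7391, 0.3145], [0.467, 0.0, 0.8843]]
side0.npz 606 [[nan, nan, nan], [nan, nan, nan], [nan, nan, nan]]
-0.07 0.0187 -0.0258 0.0246 49
-0.06 0.0158 -0.0246 0.0235 39
-0.05 0.014 -0.0242 0.0246 15
-0.04 0.0108 -0.0249 0.0242 32
-0.03 0.0084 -0.0247 0.0244 56
-0.02 0.0063 -0.0244 0.0251 49
-0.01 -0.0186 -0.0673 0.0288 82
grip 404 [[0.3916, -0.1457, 0.1013], [0.403, -0.1375, 0.1322], [0.4178, -0.1332, 0.1465]] ((0.40482378005981445, -0.14072808623313904), (0.012412214651703835, 0.026470545679330826), 75.7670669555664)
block 2426 0.06574144306174845 ((0.4053260087966919, -0.14177635312080383), (0.11204364895820618, 0.07704778015613556), 79.00341796875)
top0.npz 439 [[nan, nan, nan], [nan, nan, nan], [nan, nan, nan]]
-0.08 -0.1341 -0.0005 0.0018 5
-0.07 0.0172 -0.0226 0.0213 49
-0.06 0.0144 -0.0233 0.0229 44
-0.05 0.0114 -0.0219 0.0206 7
-0.04 0.009 -0.0231 0.0208 13
-0.03 0.0068 -0.0218 0.0206 46
-0.02 0.0037 -0.0223 0.0216 42
-0.01 0.0029 -0.0218 0.0225 43
grip 73 [[0.3939, -0.1484, 0.1151], [0.4049, -0.1429, 0.1435], [0.4194, -0.1335, 0.149]] ((0.4065709412097931, -0.14075033366680145), (0.012597288936376572, 0.025587040930986404), 76.26790618896484)
block 1020 0.06477332086062193 ((0.43506234884262085, -0.14588257670402527), (0.11209279298782349, 0.13299660384655), 78.77291870117188)
```

```bash
cat > mv.py <<'E'
from fr2 import *
from plant import monitor,bot
from scipy.spatial.transform import Rotation as Ro
def cur():
    s=monitor.read_state(); q=s['eef_rot']; return s['tool_pos'],Ro.from_quat([q[1],q[2],q[3],q[0]]).as_matrix(),s
RT=np.stack([-R[:,0],R[:,1],-R[:,2]],1)   # tool axes for hasp/insertion
def ch(p): return O+R@np.array(p)
def vert(az): # tool down with y at azimuth az
    yv=np.array([np.cos(az),np.sin(az),0]); z=np.array([0,0,-1.]); return np.stack([np.cross(yv,z),yv,z],1)
def cmd(p,Rt):
    p0,R0,s=cur(); d=R0.T@(np.array(p)-p0)/.3; r=Ro.from_matrix(R0.T@Rt).as_rotvec()/(np.pi/2)
    print('shift',d.round(4),'rot',r.round(4),'| in m',np.linalg.norm(d*.3).round(3),'deg',np.degrees(np.linalg.norm(r)*np.pi/2).round(1))
def where():
    p,Rt,s=cur(); print('chest',((p-O)@R*1000).round(1),'roterr deg',np.degrees(Ro.from_matrix(RT.T@Rt).as_rotvec()).round(2),'F',s['wrist_force'].round(1),'Fchest',(R.T@s['wrist_force']).round(1),'open',round(s['opening'],3),'t',s['t'],'q',s['joint_pos'].round(2),'p',p.round(4))
E
python3 - <<'E'
from mv import *
where(); print(ch([-.024,0,.09])); cmd(ch([-.024,0,.09]),RT)
E
```

```text
chest [ -67.7 -454.4  120.4] roterr deg [ 29.86  16.2  120.3 ] F [ 0.3 -0.8  0.5] Fchest [ 0.9 -0.4  0.1] open 1.001 t 0.15 q [ 1.25  0.41 -0.01  1.6   0.01  1.13 -0.08] p [ 0.1562 -0.6048  0.2306]
[ 0.50123769 -0.30450019  0.22417646]
shift [ 1.364  -0.6814  0.0223] rot [-0.3318 -0.1801 -1.3367] | in m 0.457 deg 125.0
```

Emit:
drive_tool --series '[{"x":0.68,"y":-0.34,"z":-0.1,"rx":-0.16,"ry":-0.09,"rz":-0.67,"gripper":1},{"x":0.68,"y":-0.34,"z":-0.1,"rx":-0.16,"ry":-0.09,"rz":-0.67,"gripper":1},{"x":0.68,"y":-0.34,"z":-0.1,"rx":-0.16,"ry":-0.09,"rz":-0.67,"gripper":1},{"x":0.68,"y":-0.34,"z":-0.1,"rx":-0.16,"ry":-0.09,"rz":-0.67,"gripper":1},{"x":0.68,"y":-0.34,"z":-0.1,"rx":-0.16,"ry":-0.09,"rz":-0.67,"gripper":1},{"x":0.68,"y":-0.34,"z":-0.1,"rx":-0.16,"ry":-0.09,"rz":-0.67,"gripper":1},{"x":0.68,"y":-0.34,"z":-0.1,"rx":-0.16,"ry":-0.09,"rz":-0.67,"gripper":1}]'

```text
t: 1.02
tool_pos: [0.3278, -0.4549, 0.2612]
eef_rot: [0.127, 0.785, 0.604, -0.052]
wrist_force: [-0.1, -1.0, 0.0]
opening: -0.001
```

```bash
python3 - <<'E'
from mv import *
where(); cmd(ch([-.024,0,.07]),RT)
E
```

```text
chest [ -30.6 -228.   135.3] roterr deg [15.19  8.53 60.05] F [-0.1 -1.   0. ] Fchest [ 0.5 -0.8 -0.3] open -0.001 t 1.025 q [ 1.01  0.15 -0.27  1.92  0.24  0.86  0.36] p [ 0.3278 -0.4549  0.2612]
shift [0.6513 0.4387 0.0931] rot [-0.1687 -0.0948 -0.6672] | in m 0.237 deg 62.5
```

Emit:
drive_tool --series '[{"x":0.65,"y":0.44,"z":0.09,"rx":-0.169,"ry":-0.095,"rz":-0.667,"gripper":1},{"x":0.65,"y":0.44,"z":0.09,"rx":-0.169,"ry":-0.095,"rz":-0.667,"gripper":1},{"x":0.65,"y":0.44,"z":0.09,"rx":-0.169,"ry":-0.095,"rz":-0.667,"gripper":1},{"x":0.65,"y":0.44,"z":0.09,"rx":-0.169,"ry":-0.095,"rz":-0.667,"gripper":1},{"x":0.65,"y":0.44,"z":0.09,"rx":-0.169,"ry":-0.095,"rz":-0.667,"gripper":1},{"x":0.65,"y":0.44,"z":0.09,"rx":-0.169,"ry":-0.095,"rz":-0.667,"gripper":1},{"x":0.65,"y":0.44,"z":0.09,"rx":-0.169,"ry":-0.095,"rz":-0.667,"gripper":1},{"x":0.65,"y":0.44,"z":0.09,"rx":-0.169,"ry":-0.095,"rz":-0.667,"gripper":1}]'

```text
t: 2.02
tool_pos: [0.5089, -0.3119, 0.2078]
eef_rot: [0.225, 0.353, 0.904, -0.087]
wrist_force: [0.6, 0.8, 0.6]
opening: 0.001
```

```bash
python3 - <<'E'
from mv import *
from plant import imaging
where(); cmd(ch([-.024,0,.03]),RT);cmd(ch([-.024,0,-.028]),RT)
p,Rt,s=cur()
c=dict(imaging.capture('wrist'))
T=np.eye(4);T[:3,:3]=Rt;T[:3,3]=p
c['T']=T@c['hand_eye']; np.savez('w1.npz',**c); cv2.imwrite('pics/w1.png',c['img'][:,:,::-1])
E
```

```text
chest [-22.2  -0.3  70.5] roterr deg [ 0.02 -0.03  0.3 ] F [0.6 0.8 0.6] Fchest [0.1 1.  0.6] open 0.001 t 2.025 q [ 0.81  0.21 -0.5   2.08  0.61  0.5   0.68] p [ 0.5089 -0.3119  0.2078]
shift [0.006  0.0011 0.1351] rot [-0.0003  0.0004 -0.0033] | in m 0.041 deg 0.3
shift [0.0061 0.0011 0.3285] rot [-0.0003  0.0004 -0.0033] | in m 0.099 deg 0.3
```

View pics/w1.png

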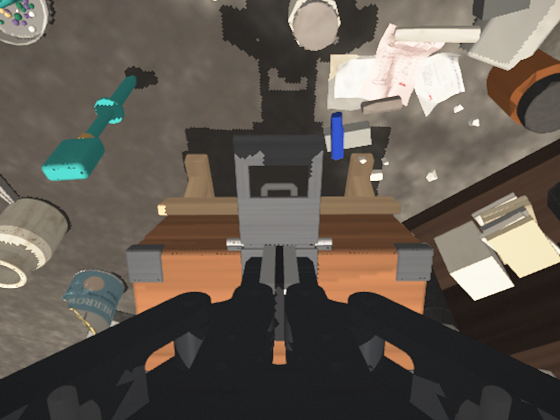

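The wrist view shows the hasp (u 236–322, v 137–245) centred under the closed fingers, and the staple visible through its slot at about (280,188). Next I push it down.

Emit:
drive_tool --series '[{"x":0.006,"z":0.1,"gripper":1},{"x":0.006,"z":0.15,"gripper":1},{"x":0.006,"z":0.18,"gripper":1},{"x":0.006,"z":0.2,"gripper":1},{"x":0.006,"z":0.22,"gripper":1},{"x":0.006,"z":0.24,"gripper":1}]'

```text
schema error: expected keys x, y, z, rx, ry, rz, gripper
```

```bash
python3 - <<'E'
from mv import *
where();cmd(ch([-.024,0,-.028]),RT)
E
```

```text
chest [-22.2  -0.   70.6] roterr deg [-0.   -0.05  0.22] F [ 0.4  0.2 -0.7] Fchest [-0.1  0.4 -0.7] open 0.001 t 2.075 q [ 0.81  0.21 -0.5   2.08  0.61  0.5   0.69] p [ 0.5091 -0.3117  0.2079]
shift [ 0.0063 -0.      0.3287] rot [ 0.      0.0005 -0.0025] | in m 0.099 deg 0.2
```

Emit:
drive_tool --series '[{"x":0.006,"y":0,"z":0.1,"rx":0,"ry":0,"rz":0,"gripper":1},{"x":0.006,"y":0,"z":0.15,"rx":0,"ry":0,"rz":0,"gripper":1},{"x":0.006,"y":0,"z":0.18,"rx":0,"ry":0,"rz":0,"gripper":1},{"x":0.006,"y":0,"z":0.2,"rx":0,"ry":0,"rz":0,"gripper":1},{"x":0.006,"y":0,"z":0.22,"rx":0,"ry":0,"rz":0,"gripper":1},{"x":0.006,"y":0,"z":0.24,"rx":0,"ry":0,"rz":0,"gripper":1}]'

```text
t: 2.82
tool_pos: [0.5324, -0.3327, 0.143]
eef_rot: [0.225, 0.35, 0.905, -0.087]
wrist_force: [-3.1, 2.8, 1.1]
opening: -0.0
```

```bash
python3 - <<'E'
from mv import *
where();cmd(ch([-.024,0,-.028]),RT)
E
```

```text
chest [-24.7   0.2  -1.4] roterr deg [-0.03 -0.05 -0.02] F [-3.1  2.8  1.1] Fchest [-3.1 -0.   2.9] open -0.0 t 2.825 q [ 0.71  0.34 -0.38  2.08  0.84  0.39  0.48] p [ 0.5324 -0.3327  0.143 ]
shift [-0.0024 -0.0006  0.0888] rot [0.0003 0.0005 0.0003] | in m 0.027 deg 0.1
```

Emit:
drive_tool --series '[{"x":0,"y":0,"z":0.03,"rx":0,"ry":0,"rz":0,"gripper":1},{"x":0,"y":0,"z":0.05,"rx":0,"ry":0,"rz":0,"gripper":1},{"x":0,"y":0,"z":0.07,"rx":0,"ry":0,"rz":0,"gripper":1},{"x":0,"y":0,"z":0.085,"rx":0,"ry":0,"rz":0,"gripper":1},{"x":-0.01,"y":0,"z":0.085,"rx":0,"ry":0,"rz":0,"gripper":1},{"x":-0.01,"y":0,"z":0.085,"rx":0,"ry":0,"rz":0,"gripper":1}]'

```text
t: 3.58
tool_pos: [0.5431, -0.3428, 0.1217]
eef_rot: [0.225, 0.35, 0.905, -0.087]
wrist_force: [-1.6, 0.9, -3.0]
opening: -0.001
```

```bash
cat > shot.py <<'E'
import sys
from mv import *
from plant import imaging
def wrist(n):
    p,Rt,s=cur()
    c=dict(imaging.capture('wrist'))
    T=np.eye(4);T[:3,:3]=Rt;T[:3,3]=p
    c['T']=T@c['hand_eye']; np.savez(n+'.npz',**c); cv2.imwrite(f'pics/{n}.png',c['img'][:,:,::-1])
def fixed(k,n):
    c=imaging.capture(k); np.savez(n+'.npz',**c); cv2.imwrite(f'pics/{n}.png',c['img'][:,:,::-1]); return c
E
python3 - <<'E'
from shot import *
where();cmd(ch([-.021,0,-.028]),RT)
wrist('w2')
E
```

```text
chest [-21.6  -0.1 -27.1] roterr deg [-0.02 -0.02 -0.02] F [-1.6  0.9 -3. ] Fchest [-3.  -0.4 -1.9] open -0.001 t 3.575 q [ 0.68  0.39 -0.33  2.07  0.91  0.36  0.42] p [ 0.5431 -0.3428  0.1217]
shift [-0.0021  0.0004  0.003 ] rot [0.0002 0.0002 0.0002] | in m 0.001 deg 0.0
```

View pics/w2.png

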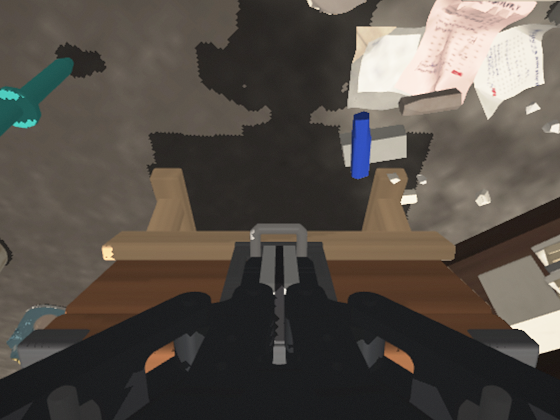

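Emit:
drive_tool --series '[{"x":-0.01,"y":0,"z":0,"rx":0,"ry":0,"rz":0,"gripper":1},{"x":-0.01,"y":0,"z":0,"rx":0,"ry":0,"rz":0,"gripper":1}]'

```text
t: 3.88
tool_pos: [0.544, -0.3436, 0.1224]
eef_rot: [0.223, 0.35, 0.905, -0.087]
wrist_force: [-5.3, 5.3, -2.9]
opening: 0.004
```

```bash
python3 - <<'E'
from mv import *
where()
E
```

```text
chest [-20.3  -0.1 -27. ] roterr deg [ 0.01  0.1  -0.05] F [-5.3  5.3 -2.9] Fchest [-7.9  0.4  0.9] open 0.004 t 3.875 q [ 0.68  0.39 -0.34  2.06  0.9   0.37  0.44] p [ 0.544  -0.3436  0.1224]
```

Emit:
drive_tool --series '[{"x":-0.012,"y":0,"z":0,"rx":0,"ry":0,"rz":0,"gripper":1},{"x":-0.012,"y":0,"z":0,"rx":0,"ry":0,"rz":0,"gripper":1}]'

```text
t: 4.12
tool_pos: [0.544, -0.3438, 0.1223]
eef_rot: [0.221, 0.35, 0.906, -0.087]
wrist_force: [-16.0, 14.1, 1.4]
opening: -0.001
```

```bash
python3 - <<'E'
from mv import *
where()
E
```

```text
chest [-20.2  -0.2 -27.2] roterr deg [ 0.08  0.38 -0.11] F [-16.   14.1   1.4] Fchest [-18.2  -0.4  11.2] open -0.001 t 4.125 q [ 0.69  0.4  -0.35  2.06  0.89  0.38  0.45] p [ 0.544  -0.3438  0.1223]
```

Emit:
drive_tool --series '[{"x":0.06,"y":0,"z":0,"rx":0,"ry":0,"rz":0,"gripper":1},{"x":0.06,"y":0,"z":-0.1,"rx":0,"ry":0,"rz":0,"gripper":1},{"x":0.06,"y":0,"z":-0.3,"rx":0,"ry":0,"rz":0,"gripper":1},{"x":0.06,"y":0,"z":-0.38,"rx":0,"ry":0,"rz":0,"gripper":1},{"x":0.06,"y":0,"z":-0.38,"rx":0,"ry":0,"rz":0,"gripper":1},{"x":0.06,"y":0,"z":-0.38,"rx":0,"ry":0,"rz":0,"gripper":1}]'

```text
t: 4.88
tool_pos: [0.4965, -0.3008, 0.2175]
eef_rot: [0.225, 0.35, 0.905, -0.087]
wrist_force: [0.6, 0.5, -0.8]
opening: -0.002
```

```bash
python3 - <<'E'
from shot import *
where();wrist('w3')
i,W=cloud('w3.npz'); Q=(W-O)@R*1000
cv2.imwrite('pics/w3c.png',cv2.resize(i[130:280,170:390,::-1],None,fx=3.5,fy=3.5,interpolation=2))
# lid plane check
m=(abs(Q[...,1])<95)&(abs(Q[...,2])<6)&(Q[...,0]>2)&(Q[...,0]<110)
print('lid z',np.median(Q[m][:,2]),m.sum())
E
```

```text
chest [-32.4  -0.5  86.9] roterr deg [-0.01 -0.1   0.  ] F [ 0.6  0.5 -0.8] Fchest [-0.2  0.8 -0.8] open -0.002 t 4.875 q [ 0.84  0.17 -0.53  2.1   0.58  0.51  0.71] p [ 0.4965 -0.3008  0.2175]
lid z -0.6095859758617281 8434
```

View pics/w3c.png

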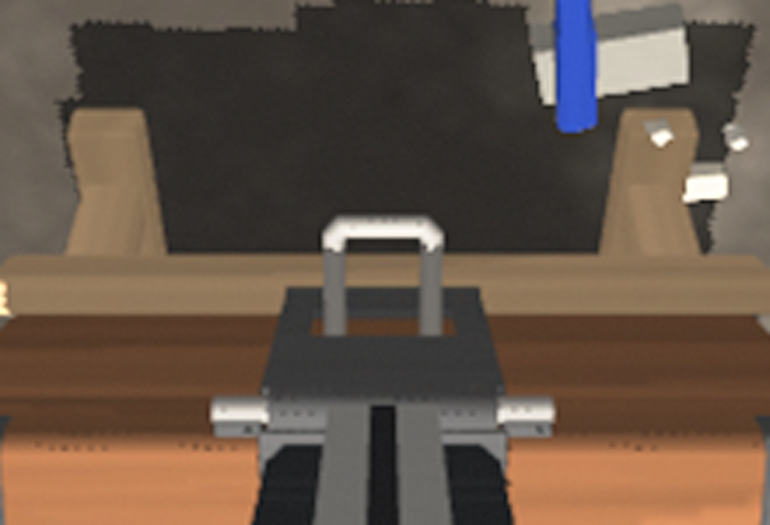

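```bash
python3 - <<'E'
from fr2 import *
i,W=cloud('w3.npz'); Q=(W-O)@R*1000
# staple bar
m=np.zeros(i.shape[:2],bool); m[186:226,258:302]=1
s=m&(abs(Q[...,2]+38)<8)&(Q[...,0]>-45)&(Q[...,0]<-12)
q=Q[s]; print(len(q),q.min(0),q.max(0))
for zz in range(-46,-30,2):
    k=q[abs(q[:,2]-zz)<=1]; print(zz,len(k), k.min(0).round(1) if len(k) else '',k.max(0).round(1) if len(k) else '')
top=q[(q[:,2]>-39.5)&(q[:,2]<-35)];print('ext top',np.percentile(top,[1,50,99],axis=0).round(1))
bar=q[q[:,0]<-31];print('bar',len(bar),np.percentile(bar,[2,50,98],axis=0).round(1))
# hasp plate points
h=(abs(Q[...,1])<27)&(Q[...,2]<-6)&(Q[...,2]>-72)&(Q[...,0]>-16)&(Q[...,0]<-3)
for z0 in range(-72,-6,6):
    k=Q[h&(abs(Q[...,2]-z0)<3)&(abs(Q[...,1])>18)]
    if len(k): print(z0,len(k),np.percentile(k,[5,50,95],axis=0).round(1).tolist())
E
```

```text
481 [-36.75555367 -13.81928818 -41.84342032] [-12.04588367  12.65962461 -36.69416947]
-46 0  
-44 0  
-42 3 [-35.9 -10.7 -41.8] [-13.7  12.5 -41.3]
-40 162 [-36.6 -13.8 -41. ] [-12.5  12.7 -39. ]
-38 312 [-36.8 -13.8 -39. ] [-12.   12.6 -37. ]
-36 4 [-34.7  -6.4 -37. ] [-26.7  10.8 -36.7]
-34 0  
-32 0  
ext top [[-36.6 -13.7 -39.5]
 [-27.8  -0.2 -38.5]
 [-12.1  12.5 -37. ]]
bar 201 [[-36.6 -12.8 -40.6]
 [-34.3  -0.2 -38.8]
 [-31.4  11.6 -37.1]]
-72 26 [[-10.7, -24.8, -71.8], [-9.8, -0.2, -70.6], [-9.2, 23.9, -69.5]]
-66 31 [[-9.7, -24.3, -68.8], [-9.3, -18.6, -66.2], [-9.1, 22.6, -63.8]]
-60 30 [[-9.7, -24.7, -62.2], [-9.5, 0.2, -60.2], [-9.1, 23.5, -57.2]]
-54 32 [[-9.7, -24.6, -56.8], [-9.4, -0.2, -54.5], [-8.8, 23.0, -51.5]]
-48 35 [[-9.9, -24.4, -50.4], [-9.5, -19.1, -48.7], [-9.1, 23.3, -45.2]]
-42 40 [[-9.8, -24.8, -44.6], [-9.5, -18.5, -42.0], [-9.0, 23.4, -39.5]]
-36 43 [[-9.9, -24.2, -38.3], [-9.6, -18.5, -35.8], [-9.3, 23.0, -33.1]]
-30 46 [[-9.9, -24.8, -31.9], [-9.4, -18.4, -29.2], [-8.9, 23.6, -27.2]]
-24 40 [[-9.9, -24.4, -26.5], [-9.5, -18.8, -23.5], [-9.2, 23.3, -21.3]]
-18 48 [[-10.0, -24.7, -20.2], [-9.6, -18.9, -17.7], [-9.2, 23.6, -15.4]]
-12 53 [[-9.9, -24.2, -14.7], [-9.5, -18.3, -12.4], [-9.2, 23.4, -9.4]]
```

```bash
python3 - <<'E'
from mv import *
cmd([.4055,-.141,.23],vert(np.radians(76)))
E
```

```text
shift [ 0.494   0.1894 -0.3107] rot [-0.0765  0.3033 -0.3085] | in m 0.184 deg 39.5
```

Emit:
drive_tool --series '[{"x":0.15,"y":0.06,"z":-0.18,"rx":-0.01,"ry":0.05,"rz":-0.05,"gripper":0},{"x":0.494,"y":0.189,"z":-0.311,"rx":-0.077,"ry":0.303,"rz":-0.308,"gripper":-1},{"x":0.494,"y":0.189,"z":-0.311,"rx":-0.077,"ry":0.303,"rz":-0.308,"gripper":-1},{"x":0.494,"y":0.189,"z":-0.311,"rx":-0.077,"ry":0.303,"rz":-0.308,"gripper":-1},{"x":0.494,"y":0.189,"z":-0.311,"rx":-0.077,"ry":0.303,"rz":-0.308,"gripper":-1},{"x":0.494,"y":0.189,"z":-0.311,"rx":-0.077,"ry":0.303,"rz":-0.308,"gripper":-1},{"x":0.494,"y":0.189,"z":-0.311,"rx":-0.077,"ry":0.303,"rz":-0.308,"gripper":-1}]'

```text
t: 5.8
tool_pos: [0.4049, -0.1405, 0.2301]
eef_rot: [0.001, 0.123, 0.992, 0.0]
wrist_force: [-0.1, 0.5, -0.6]
opening: 1.001
```

```bash
python3 - <<'E'
from shot import *
where();wrist('w4')
i,W=cloud('w4.npz')
p=W[(np.linalg.norm(W[...,:2]-[.4055,-.141],axis=-1)<.035)&(W[...,2]>.1)&(W[...,2]<.16)]
print(len(p),np.percentile(p,[1,50,99],axis=0).round(4).tolist())
t=p[p[:,2]>np.percentile(p[:,2],98)-.004]; print('top',len(t),np.median(t[:,2]),cv2.minAreaRect(t[:,:2].astype(np.float32)))
f,n2,k=fitplane(t);print('topnormal',n2,k)
E
```

```text
chest [-181.9   56.3  180.1] roterr deg [ -6.9   27.19 -27.69] F [-0.1  0.5 -0.6] Fchest [-0.7  0.2 -0.4] open 1.001 t 5.8 q [ 0.9   0.13 -0.72  2.01  0.1   1.03  1.45] p [ 0.4049 -0.1405  0.2301]
746 [[0.3915, -0.1486, 0.1181], [0.4014, -0.1412, 0.1443], [0.4164, -0.1343, 0.1461]]
top 602 0.144504520698062 ((0.4043523371219635, -0.14182764291763306), (0.011593598872423172, 0.024750880897045135), 76.21337890625)
topnormal [-0.00535951  0.00591341  0.99996815] 443
```

View pics/w4.png

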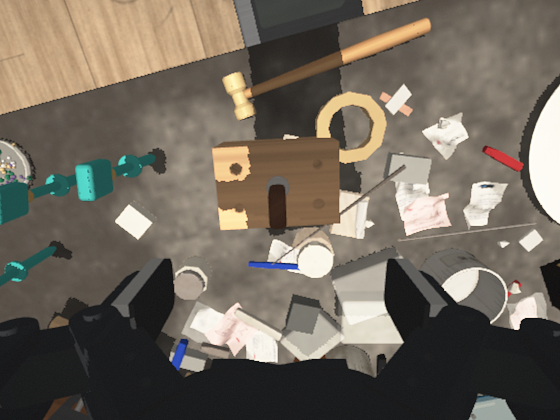

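The pin's grip is at about (277,205) in the wrist view, upright in the block, centred between the open fingers and aligned with them.

```bash
python3 - <<'E'
from mv import *
cmd([.4046,-.1415,.111],vert(np.radians(76.2)))
E
```

```text
shift [ 0.0009 -0.0033  0.3978] rot [ 0.      0.001  -0.0028] | in m 0.119 deg 0.3
```

Emit:
drive_tool --series '[{"x":0.001,"y":-0.003,"z":0.2,"rx":0,"ry":0.001,"rz":-0.003,"gripper":-1},{"x":0.001,"y":-0.003,"z":0.33,"rx":0,"ry":0.001,"rz":-0.003,"gripper":-1},{"x":0.001,"y":-0.003,"z":0.398,"rx":0,"ry":0.001,"rz":-0.003,"gripper":-1},{"x":0.001,"y":-0.003,"z":0.398,"rx":0,"ry":0.001,"rz":-0.003,"gripper":-1},{"x":0.001,"y":-0.003,"z":0.398,"rx":0,"ry":0.001,"rz":-0.003,"gripper":0.5},{"x":0.001,"y":-0.003,"z":0.398,"rx":0,"ry":0.001,"rz":-0.003,"gripper":1},{"x":0.001,"y":-0.003,"z":0.398,"rx":0,"ry":0.001,"rz":-0.003,"gripper":1},{"x":0.001,"y":-0.003,"z":0.398,"rx":0,"ry":0.001,"rz":-0.003,"gripper":1},{"x":0.001,"y":-0.003,"z":0.398,"rx":0,"ry":0.001,"rz":-0.003,"gripper":1},{"x":0.001,"y":-0.003,"z":0.398,"rx":0,"ry":0.001,"rz":-0.003,"gripper":1}]'

```text
t: 7.1
tool_pos: [0.4053, -0.1417, 0.1116]
eef_rot: [0.0, 0.12, 0.993, 0.0]
wrist_force: [-2.0, -1.2, 5.8]
opening: 0.132
```

```bash
python3 - <<'E'
from mv import *
where(); cmd([.4046,-.1415,.30],vert(np.radians(76.2)))
E
```

```text
chest [-236.2   55.7   74.8] roterr deg [ -6.96  27.25 -28.03] F [-2.  -1.2  5.8] Fchest [ 2.1 -2.3  5.5] open 0.132 t 7.1 q [ 0.81  0.32 -0.68  2.14  0.28  0.77  1.28] p [ 0.4053 -0.1417  0.1116]
shift [ 2.200e-03  2.000e-04 -6.279e-01] rot [0.0001 0.0001 0.0006] | in m 0.188 deg 0.1
```

Emit:
drive_tool --series '[{"x":0,"y":0,"z":-0.05,"rx":0,"ry":0,"rz":0,"gripper":1},{"x":0,"y":0,"z":-0.15,"rx":0,"ry":0,"rz":0,"gripper":1},{"x":0,"y":0,"z":-0.3,"rx":0,"ry":0,"rz":0,"gripper":1},{"x":0,"y":0,"z":-0.45,"rx":0,"ry":0,"rz":0,"gripper":1},{"x":0,"y":0,"z":-0.6,"rx":0,"ry":0,"rz":0,"gripper":1},{"x":0,"y":0,"z":-0.63,"rx":0,"ry":0,"rz":0,"gripper":1},{"x":0,"y":0,"z":-0.63,"rx":0,"ry":0,"rz":0,"gripper":1}]'

```text
t: 7.98
tool_pos: [0.405, -0.1415, 0.3006]
eef_rot: [0.0, 0.12, 0.993, 0.0]
wrist_force: [-0.4, -0.5, -1.0]
opening: 0.134
```

```bash
python3 - <<'E'
from shot import *
where(); wrist('w5')
cmd(ch([-.0225,0,.085]),RT); print(ch([-.0225,0,.085]))
E
```

```text
chest [-148.3   55.7  242. ] roterr deg [ -6.96  27.23 -28.04] F [-0.4 -0.5 -1. ] Fchest [-0.4 -0.6 -0.9] open 0.134 t 7.975 q [ 0.94  0.06 -0.74  1.9   0.04  1.2   1.52] p [ 0.405  -0.1415  0.3006]
shift [-0.4532 -0.4577  0.2631] rot [ 0.0774 -0.3037  0.3116] | in m 0.209 deg 39.8
[ 0.503944   -0.30696629  0.22045567]
```

View pics/w5.png

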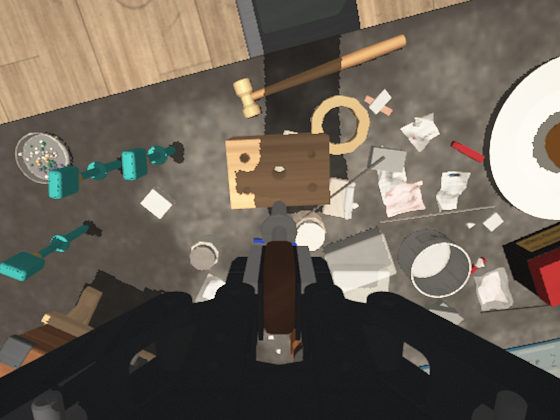

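Emit:
drive_tool --series '[{"x":-0.45,"y":-0.46,"z":0.15,"rx":0.077,"ry":-0.304,"rz":0.312,"gripper":1},{"x":-0.45,"y":-0.46,"z":0.15,"rx":0.077,"ry":-0.304,"rz":0.312,"gripper":1},{"x":-0.45,"y":-0.46,"z":0.15,"rx":0.077,"ry":-0.304,"rz":0.312,"gripper":1},{"x":-0.45,"y":-0.46,"z":0.15,"rx":0.077,"ry":-0.304,"rz":0.312,"gripper":1},{"x":-0.45,"y":-0.46,"z":0.15,"rx":0.077,"ry":-0.304,"rz":0.312,"gripper":1},{"x":-0.45,"y":-0.46,"z":0.15,"rx":0.077,"ry":-0.304,"rz":0.312,"gripper":1},{"x":-0.45,"y":-0.46,"z":0.15,"rx":0.077,"ry":-0.304,"rz":0.312,"gripper":1}]'

```text
t: 8.9
tool_pos: [0.5038, -0.3074, 0.2555]
eef_rot: [0.225, 0.35, 0.905, -0.086]
wrist_force: [0.3, -0.1, -0.7]
opening: 0.131
```

```bash
python3 - <<'E'
from shot import *
where(); cmd(ch([-.0225,-.0004,.09]),RT)
E
```

```text
chest [ -6.   -0.5 115.9] roterr deg [-0.08 -0.03 -0.03] F [ 0.3 -0.1 -0.7] Fchest [-0.1  0.1 -0.7] open 0.131 t 8.9 q [ 0.89  0.14 -0.57  2.03  0.47  0.59  0.83] p [ 0.5038 -0.3074  0.2555]
shift [0.0551 0.0001 0.0862] rot [0.0009 0.0003 0.0003] | in m 0.031 deg 0.1
```

Emit:
drive_tool --series '[{"x":0.055,"y":0,"z":0,"rx":0,"ry":0,"rz":0,"gripper":1},{"x":0.055,"y":0,"z":0.086,"rx":0,"ry":0,"rz":0,"gripper":1},{"x":0.055,"y":0,"z":0.086,"rx":0,"ry":0,"rz":0,"gripper":1},{"x":0.055,"y":0,"z":0.086,"rx":0,"ry":0,"rz":0,"gripper":1}]'

```text
t: 9.4
tool_pos: [0.5019, -0.3058, 0.2252]
eef_rot: [0.225, 0.351, 0.905, -0.086]
wrist_force: [-0.0, -0.1, -1.3]
opening: 0.132
```

```bash
python3 - <<'E'
from shot import *
where(); wrist('w6'); c=fixed('side','s6')
for n,sl in (('w6',(slice(130,330),slice(180,380))),('s6',(slice(80,230),slice(130,330)))):
    i=cv2.imread(f'pics/{n}.png'); cv2.imwrite(f'pics/{n}c.png',cv2.resize(i[sl],None,fx=3,fy=3,interpolation=2))
for n in('w6','s6'):
    i,W=cloud(n+'.npz'); Q=(W-O)@R*1000
    m=(Q[...,0]<-13)&(Q[...,0]>-50)&(abs(Q[...,1])<13)&(Q[...,2]>-18)&(Q[...,2]<70)
    q=Q[m]
    for z0 in range(-14,66,6):
        k=q[abs(q[:,2]-z0)<3]
        if len(k): print(n,z0,len(k),np.percentile(k,[3,50,97],axis=0).round(1)[:,:2].tolist())
E
```

```text
chest [-22.3  -0.5  90.3] roterr deg [-0.08 -0.07  0.04] F [-0.  -0.1 -1.3] Fchest [-0.5 -0.1 -1.1] open 0.132 t 9.4 q [ 0.86  0.17 -0.55  2.08  0.56  0.53  0.74] p [ 0.5019 -0.3058  0.2252]
w6 -2 29 [[-27.9, -5.6], [-27.0, -0.8], [-23.0, 4.0]]
w6 4 34 [[-28.0, -4.9], [-27.2, -0.5], [-24.4, 3.9]]
w6 10 37 [[-27.8, -5.4], [-27.1, -0.8], [-23.8, 3.7]]
w6 16 35 [[-27.9, -5.3], [-27.2, -0.8], [-24.2, 3.6]]
w6 22 31 [[-28.0, -4.6], [-27.5, -0.8], [-25.7, 3.1]]
w6 28 5 [[-27.8, -2.5], [-27.5, 0.4], [-27.4, 1.6]]
w6 46 678 [[-32.7, -9.7], [-26.6, -0.8], [-17.8, 8.7]]
w6 52 57 [[-27.4, -4.6], [-26.3, -0.2], [-23.1, 6.2]]
w6 58 59 [[-27.1, -4.4], [-26.5, -0.7], [-23.9, 2.9]]
w6 64 53 [[-27.1, -4.0], [-26.5, -1.2], [-24.5, 2.8]]
s6 -14 2 [[-23.4, -1.5], [-23.3, -0.6], [-23.1, 0.4]]
s6 -8 4 [[-24.4, -2.4], [-23.8, 0.1], [-22.9, 3.0]]
s6 -2 9 [[-26.5, -4.3], [-24.3, 0.6], [-23.6, 3.9]]
s6 4 11 [[-27.1, -2.1], [-24.5, 2.4], [-21.6, 4.5]]
s6 10 10 [[-26.6, -3.9], [-24.8, 1.0], [-19.7, 4.2]]
s6 16 11 [[-26.3, -3.4], [-25.3, 1.2], [-22.1, 4.2]]
s6 22 10 [[-26.3, -2.7], [-24.7, 1.9], [-21.3, 4.3]]
s6 28 12 [[-27.5, -3.2], [-24.0, 2.8], [-20.9, 4.6]]
s6 34 11 [[-26.9, -2.9], [-25.8, 1.8], [-21.5, 4.2]]
s6 40 4 [[-26.8, -1.8], [-25.7, 1.0], [-25.3, 3.5]]
s6 46 46 [[-31.1, -9.0], [-26.0, 1.9], [-15.4, 8.8]]
s6 52 26 [[-30.5, -8.5], [-23.2, 1.1], [-16.6, 8.3]]
s6 58 11 [[-25.3, -3.2], [-23.7, 1.5], [-20.8, 2.9]]
s6 64 8 [[-25.0, -3.2], [-24.0, 0.8], [-21.1, 3.2]]
```

View pics/w6c.png

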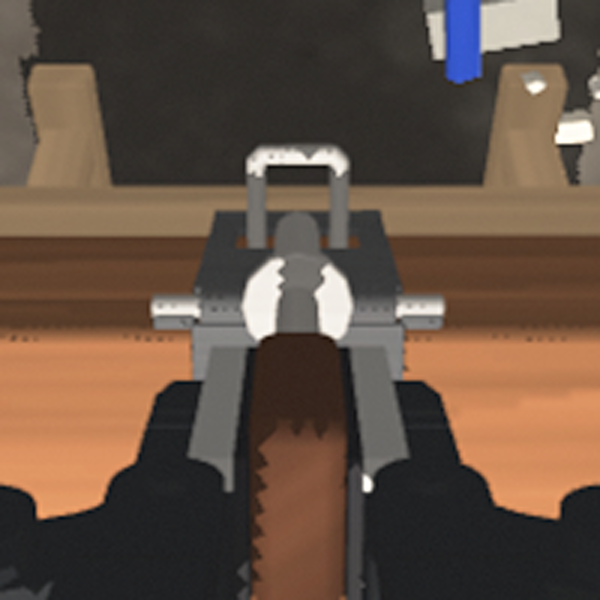

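View pics/s6c.png

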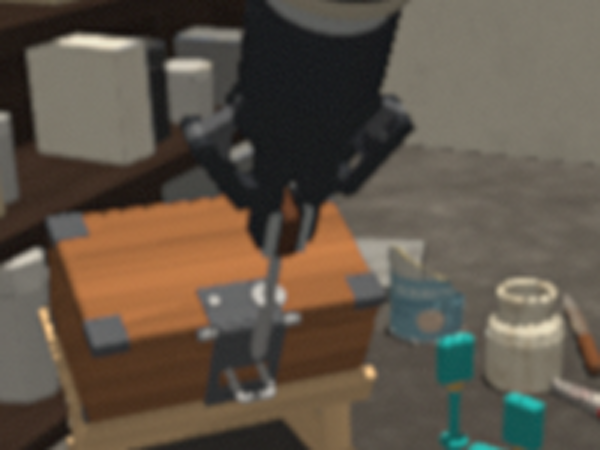

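Wrist view: the pin (stem and collar at about (278,228)) points straight at the loop (262–297, 180–212) from above, and it measures within 0.5 mm of the loop's middle in y. Next I insert it.

Emit:
drive_tool --series '[{"x":0,"y":0.001,"z":0.05,"rx":0,"ry":0,"rz":0,"gripper":1},{"x":0,"y":0.001,"z":0.09,"rx":0,"ry":0,"rz":0,"gripper":1},{"x":0,"y":0.001,"z":0.12,"rx":0,"ry":0,"rz":0,"gripper":1},{"x":0,"y":0.001,"z":0.15,"rx":0,"ry":0,"rz":0,"gripper":1},{"x":0,"y":0.001,"z":0.18,"rx":0,"ry":0,"rz":0,"gripper":1},{"x":0,"y":0.001,"z":0.2,"rx":0,"ry":0,"rz":0,"gripper":1},{"x":0,"y":0.001,"z":0.2,"rx":0,"ry":0,"rz":0,"gripper":1}]'

```text
t: 10.38
tool_pos: [0.5226, -0.3245, 0.171]
eef_rot: [0.225, 0.351, 0.905, -0.086]
wrist_force: [-0.3, 0.1, -0.4]
opening: 0.131
```

```bash
python3 - <<'E'
from shot import *
where(); wrist('w7')
i=cv2.imread('pics/w7.png'); cv2.imwrite('pics/w7c.png',cv2.resize(i[130:330,180:380],None,fx=3,fy=3,interpolation=2))
E
```

```text
chest [-23.   -0.4  29.3] roterr deg [-0.05 -0.01  0.05] F [-0.3  0.1 -0.4] Fchest [-0.5 -0.1 -0.3] open 0.131 t 10.375 q [ 0.78  0.29 -0.46  2.08  0.75  0.44  0.56] p [ 0.5226 -0.3245  0.171 ]
```

View pics/w7c.png

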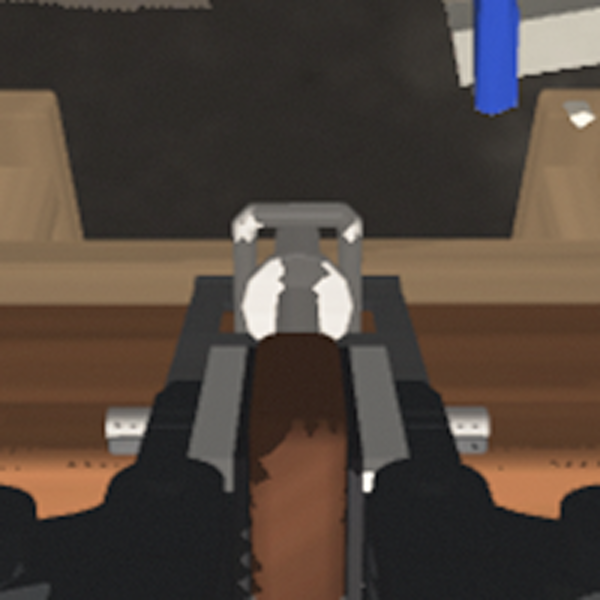

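The shank is inside the loop with no contact force. I carry on until the collar seats.

Emit:
drive_tool --series '[{"x":-0.001,"y":0,"z":0.03,"rx":0,"ry":0,"rz":0,"gripper":1},{"x":-0.001,"y":0,"z":0.05,"rx":0,"ry":0,"rz":0,"gripper":1},{"x":-0.001,"y":0,"z":0.062,"rx":0,"ry":0,"rz":0,"gripper":1},{"x":-0.001,"y":0,"z":0.068,"rx":0,"ry":0,"rz":0,"gripper":1},{"x":-0.001,"y":0,"z":0.068,"rx":0,"ry":0,"rz":0,"gripper":1}]'

```text
t: 11.05
tool_pos: [0.5299, -0.331, 0.1535]
eef_rot: [0.225, 0.351, 0.905, -0.086]
wrist_force: [-0.1, -0.1, -0.7]
opening: 0.133
```

```bash
python3 - <<'E'
from shot import *
where(); wrist('w8')
i=cv2.imread('pics/w8.png'); cv2.imwrite('pics/w8c.png',cv2.resize(i[130:330,180:380],None,fx=3,fy=3,interpolation=2))
E
```

```text
chest [-22.5  -0.3   9.2] roterr deg [-0.06 -0.05  0.06] F [-0.1 -0.1 -0.7] Fchest [-0.3 -0.2 -0.6] open 0.133 t 11.05 q [ 0.75  0.33 -0.43  2.08  0.81  0.42  0.51] p [ 0.5299 -0.331   0.1535]
```

View pics/w8c.png

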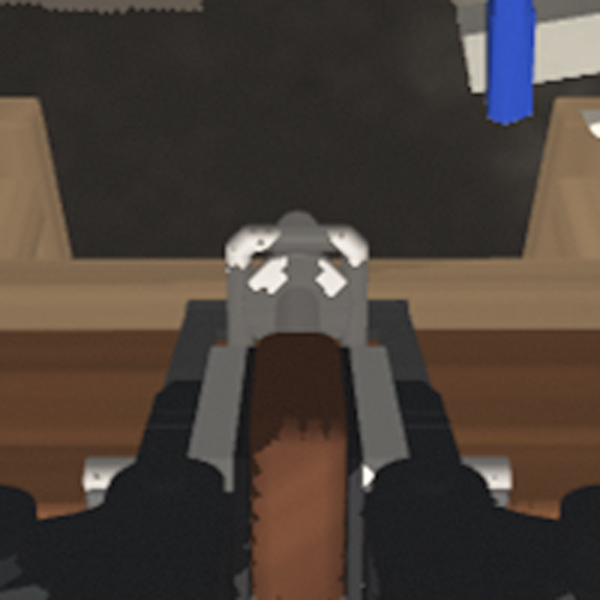

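Nearly there and still no contact force, so I go down in small steps until contact.

Emit:
drive_tool --series '[{"x":0,"y":0,"z":0.005,"rx":0,"ry":0,"rz":0,"gripper":1},{"x":0,"y":0,"z":0.008,"rx":0,"ry":0,"rz":0,"gripper":1},{"x":0,"y":0,"z":0.008,"rx":0,"ry":0,"rz":0,"gripper":1}]'

```text
t: 11.48
tool_pos: [0.5308, -0.3318, 0.1522]
eef_rot: [0.225, 0.351, 0.905, -0.087]
wrist_force: [-4.6, 3.2, 6.3]
opening: 0.133
```

```bash
python3 - <<'E'
from mv import *
where()
E
```

```text
chest [-22.   -0.3   7.5] roterr deg [-0.05 -0.11  0.05] F [-4.6  3.2  6.3] Fchest [-2.  -0.7  8.1] open 0.133 t 11.475 q [ 0.75  0.33 -0.42  2.08  0.82  0.41  0.5 ] p [ 0.5308 -0.3318  0.1522]
```

Emit:
drive_tool --series '[{"x":0,"y":0,"z":0,"rx":0,"ry":0,"rz":0,"gripper":0.4},{"x":0,"y":0,"z":0,"rx":0,"ry":0,"rz":0,"gripper":0},{"x":0,"y":0,"z":0,"rx":0,"ry":0,"rz":0,"gripper":0},{"x":0,"y":0,"z":0,"rx":0,"ry":0,"rz":0,"gripper":0}]'

```text
t: 11.98
tool_pos: [0.5307, -0.3319, 0.1514]
eef_rot: [0.225, 0.351, 0.905, -0.086]
wrist_force: [0.0, -0.2, 0.1]
opening: 0.497
```

```bash
python3 - <<'E'
from shot import *
where(); wrist('w9')
E
```

```text
chest [-22.4  -0.4   6.9] roterr deg [-0.06 -0.05  0.07] F [ 0.  -0.2  0.1] Fchest [ 0.2 -0.1  0. ] open 0.497 t 11.975 q [ 0.75  0.33 -0.42  2.08  0.82  0.41  0.5 ] p [ 0.5307 -0.3319  0.1514]
```

View pics/w9.png

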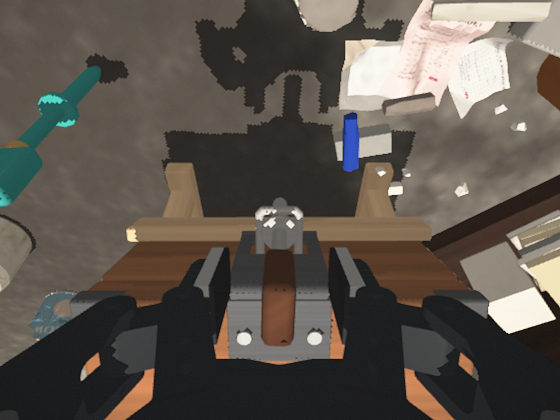

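The fingers are clear of the grip and the pin stays put, with the grip at about (280,300). I retreat straight back along the tool axis.

Emit:
drive_tool --series '[{"x":0,"y":0,"z":-0.05,"rx":0,"ry":0,"rz":0,"gripper":0},{"x":0,"y":0,"z":-0.15,"rx":0,"ry":0,"rz":0,"gripper":0},{"x":0,"y":0,"z":-0.3,"rx":0,"ry":0,"rz":0,"gripper":0},{"x":0,"y":0,"z":-0.45,"rx":0,"ry":0,"rz":0,"gripper":0},{"x":0,"y":0,"z":-0.5,"rx":0,"ry":0,"rz":0,"gripper":0},{"x":0,"y":0,"z":-0.5,"rx":0,"ry":0,"rz":0,"gripper":0}]'

```text
t: 12.78
tool_pos: [0.4789, -0.2849, 0.2855]
eef_rot: [0.226, 0.351, 0.904, -0.087]
wrist_force: [-0.4, -0.7, 0.7]
opening: 0.503
```

```bash
python3 - <<'E'
from shot import *
where(); wrist('w10'); fixed('side','s10')
a=cv2.imread('pics/w10.png')[100:310,150:410]; cv2.imwrite('pics/w10c.png',cv2.resize(a,None,fx=2.8,fy=2.8,interpolation=2))
i,W=cloud('w10.npz'); Q=(W-O)@R*1000
q=Q[(Q[...,0]<-10.7)&(Q[...,0]>-50)&(abs(Q[...,1])<16)&(Q[...,2]>-100)&(Q[...,2]<60)]
for z0 in range(-97,50,6):
    k=q[abs(q[:,2]-z0)<3]
    if len(k): print(z0,len(k),np.percentile(k,[3,50,97],axis=0).round(1).tolist())
for z0 in range(-72,-6,12):
    k=Q[(Q[...,0]>-16)&(Q[...,0]<-3)&(abs(Q[...,2]-z0)<3)&(abs(Q[...,1])>18)&(abs(Q[...,1])<25)]
    if len(k): print('hasp',z0,np.median(k[:,0]).round(1))
E
```

```text
chest [-21.6  -0.6 158.1] roterr deg [-0.03 -0.22  0.08] F [-0.4 -0.7  0.7] Fchest [ 0.5 -0.8  0.5] open 0.503 t 12.775 q [ 0.95  0.04 -0.62  2.05  0.36  0.63  0.92] p [ 0.4789 -0.2849  0.2855]
-97 1 [[-10.9, 15.8, -94.8], [-10.9, 15.8, -94.8], [-10.9, 15.8, -94.8]]
-85 2 [[-11.1, 15.4, -87.8], [-11.0, 15.4, -85.6], [-10.9, 15.5, -83.4]]
-67 1 [[-26.7, 4.1, -69.1], [-26.7, 4.1, -69.1], [-26.7, 4.1, -69.1]]
-43 40 [[-36.5, -14.1, -41.6], [-25.9, -2.6, -40.5], [-11.7, 12.7, -40.0]]
-37 418 [[-35.7, -13.4, -39.8], [-27.2, -1.2, -38.1], [-12.2, 12.0, -34.1]]
-31 62 [[-31.8, -9.8, -33.9], [-26.9, 0.3, -33.5], [-20.9, 7.7, -30.8]]
-25 9 [[-26.2, -2.8, -27.9], [-25.7, -0.2, -26.6], [-25.1, 1.4, -24.4]]
11 1 [[-31.4, 4.7, 13.7], [-31.4, 4.7, 13.7], [-31.4, 4.7, 13.7]]
17 25 [[-32.6, -6.0, 14.3], [-32.4, -1.1, 16.8], [-31.0, 4.1, 19.8]]
23 27 [[-32.3, -5.3, 20.7], [-32.0, -0.3, 22.3], [-30.4, 4.8, 25.7]]
29 29 [[-32.1, -5.9, 26.4], [-31.6, 0.5, 29.5], [-28.9, 5.3, 31.9]]
35 35 [[-31.8, -6.4, 32.5], [-31.2, -1.0, 34.9], [-28.8, 5.1, 37.9]]
41 398 [[-30.6, -6.4, 38.9], [-21.4, -1.0, 41.0], [-11.3, 4.4, 42.4]]
hasp -72 -9.7
hasp -60 -9.3
hasp -48 -9.4
hasp -36 -9.4
hasp -24 -9.6
hasp -12 -9.7
```

View pics/w10c.png

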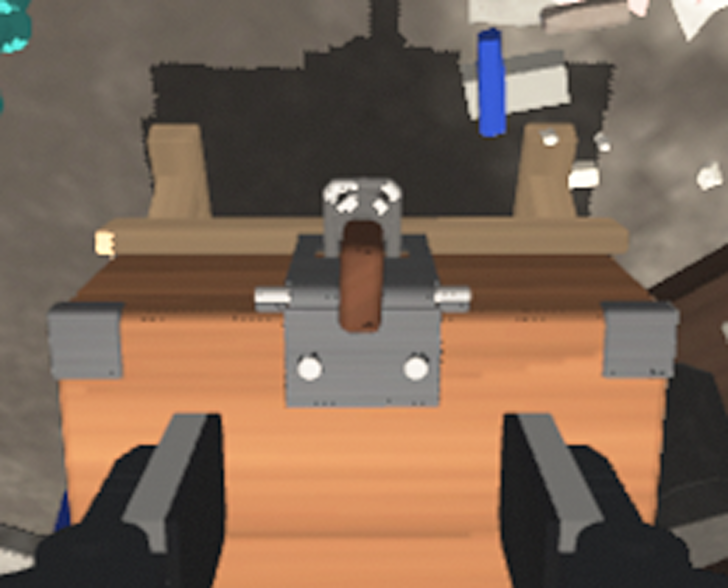

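View pics/s10.png

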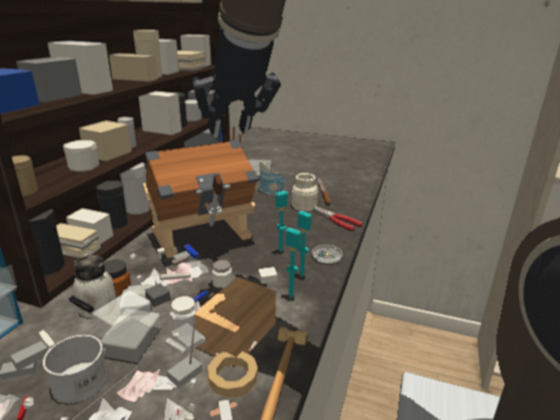

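```bash
python3 - <<'E'
from plant import order
print(order.job_done())
E
```

```text
the job is handed in; nothing more can be done
None
```

The chest is locked and the job is handed in at about 13 s of the 54 s. The closed fingers swung the hasp down until it stopped hard against the front. Then I took the pin from the block, pushed it through the staple's loop until the collar met it (about 8 N), let go and backed the gripper 150 mm away.

**Last checks (wrist camera):**
- **Hasp:** it lies flat, 9.3–9.7 mm before the chest's front along its whole length.
- **Pin:** the collar's top is at z = -33.5 mm, so its underside is on the loop's upper side at about -37.5 mm. The grip leans slightly (about 1–2°) in the loose hole.
- **Disagreement:** the grip's top measured about 41.4 mm above the lid, where I expected 42.5 mm. That is within the calibration error and the lean.
- **Contact:** the wrist force is near zero and the robot touches nothing. The highest force I read was about 21 N, while pressing the hasp shut.
- **Bystanders:** the jar, the dish of beads and the turquoise look-alikes look unmoved in the side view. I checked this by eye only.

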